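Change the batten in a sawing jig with a left-hand clamp screw

ROBOT

A 6-joint arm with a two-finger parallel gripper is mounted at the origin on a cart in front of the work surface, level with it; the furniture and walls round the work are solid. World frame = base frame: x ahead of the robot, y to its left, z up, the work surface at z = 0. Lengths are in m, angles in rad, forces in N, time in s.
With the tool pointing down it reaches from about 0.35 to 0.775 m from the base axis. Payload 7.3 kg.
Tool frame: the origin (TCP) lies midway between the tips of the shut fingers; the grasp point (between the pads) lies 19 mm behind it; z points along the fingers, y is the line along which they close (so a half turn about z gives the same grasp; the last joint's range is limited). The gripper opens to 92 mm and grips with 3 to 60 N. Pads are 19 mm wide; open, the fingers measure 130 mm over their backs; the gripper's body (75 mm by 190 mm) begins 47 mm behind the grasp point.
Start: joints at [-1.295, 0.342, 1.524, -0, 1.275, -0.146], TCP at [0.215, -0.479, 0.227] pointing down, gripper open.
Joint ranges: [-2.53, 2.53], [-0.77, 2.02], [0.04, 2.7], [-1, 4.14], [0.28, 2.66], [-3.11, 3.11]. Speed limits (rad/s): [2.57, 2.57, 3.14, 3.14, 3.14, 3.14].

INTERFACE

Orientations are given as a unit quaternion [w, x, y, z].
In Python, from bench import manip gives the robot as it stands.
- The arm moves only by the tool jog_arm, never from a script. Its argument "plan" is a list that holds one entry, the list of rows, each a list of 5 numbers: the shift along the world's x, y, z in m, then the turn about the world's z in rad, then the opening, from 0 (shut) to 1 (fully open). A call has 1 to 10 rows; each row shifts and turns the commanded pose from where the row before left it; what a row does not reach is not made up. A row lasts 1/12 s, in which the tool goes at most 41.7 mm and 7.16 degrees, less where a joint would pass 70% of its speed; a pose out of reach is approached as far as the arm can. A call with a gripper value outside its range is refused whole. The fingers move at their own pace and stop on an object; "force" is the grip in N (left out, the last holds). Time passes only in rows, so rows that do not move let the fingers close. It gives the time, the measured TCP pose, the force, the opening and the grip force at its end, in the units of the state.
- manip.observe(): the state, without advancing time (a new reading comes with each control period).
- manip.camera(name): name is "side" or "top" or "wrist"; returns a dict with "img" (400x640x3 uint8, red, green, blue), "range_z" (400x640 float32, m along the optical axis (not along the pixel's ray), 0 where there is no reading), "fx", "fy", "cx", "cy" (pixels), "position" and "rotation" of the camera in the world; the wrist camera has in their place "T_tool_cam" (4x4, takes a point from camera to tool coordinates, whose origin is the TCP and whose axes are the flange's). Camera axes: x right, y down, z forward; pixel columns grow to the right and rows downward; lengths in m; the calibration is good to about 2 mm. A picture is of the moment at which its call begins: read the wrist's pose just before it.
- manip.job_done(): hands the job in; it is judged then, once.
Trained networks look in a picture, given as the dict that the camera call returned (one of the last four; its "shot" number tells which), for a name from the list of things; names that differ only in an ending like _2 or _b are one class to them, and where a whole thing is asked for, a point or a joint stands for the part that bears it (a point fixed in the world has none). Each returns a list of dicts, best first, with "conf" (0 to 1); they miss things now and then, are a little off and sometimes report something else, mostly with a low value. They report only what shows in the picture. A call takes as long as a camera call.
- manip.recognise(name, picture): "location" ([row, column] in pixels, amid what is visible of it).
- manip.silhouettes(name, picture): "pixels" (400x640 bool, what is visible of it) and "location" ([row, column] in pixels, amid what is visible of it).
- manip.spot_point(name, picture): "location" ([row, column] in pixels: a listed point, or the origin of a listed thing).
The state is a dict: "clock": time; "qpos": joint angles; "dq": joint speeds; "tau": joint torques, N m; "ee_pos": TCP position; "tool_rot": TCP orientation; "wrist_force": force on the tool from outside, world axes, zero at the start; "torque": the same for the moment, N m; "finger_gap": opening from 0.0 (shut) to 1.0 (fully open); "grasp_force": force on a finger pad.
Only numpy, scipy, OpenCV 4.12 (cv2) and the standard library are available. Lean on these libraries where they do the work, as an engineer would, in place of code of your own. Each camera call takes 0.05 s, during which the arm holds its last target. There are 200 camera calls.

TASK

The sawing jig still grips the batten that already has its trench cut: undo the clamp, whose screw has a left-hand thread, draw that batten out and lay it flat on the white foam slab. Then put the uncut batten into the jig, push it between the funnel rails right up to the end stop and clamp it tight under the foot. Never screw the clamp down hard on the cut batten, and do not knock over the glue bottle.

Things in the scene. Friction and masses are not known exactly. Their poses are not given: they have to be found in the camera images.
- jig: Sawing jig, fixed: plywood bed 200 x 120 x 20 mm. Origin at desk height, mid width, below the end stop's face; +x is the way work is pushed in, z up. Bed from x = -150 to 50, top z = 20 (mm). Wooden end stop at x = 0 up to z = 46. A grey C-frame behind it sends an arm 30 mm wide forward over the work (z = 74 to 98) to x = -53; the slanting boss at its end reaches down to x = -62, z = 61.
- jig_home (a point): Where a batten's centre is when home: x = -100, y = 0, z = 31 mm of the jig, same axes. Work 200 mm long then sticks out 50 mm in front of the bed (towards the worker), where it can be gripped from above across its 40 mm width. It lifts out freely only once drawn forward from under boss and handle, about 110 mm.
- jig_mouth (a point): Middle of the mouth of the two converging wooden rails (up to z = 34 mm), on the bed at x = -125, y = 0, z = 20 mm of the jig, same axes. Rails about 80 mm apart here, narrowing to a parallel throat 43 mm wide from x = -62 mm to the stop at 0.
- wing_grip (a point): Middle of the black wing handle on the clamp screw: bar 68 mm long, 16 thick, 24 high, gripped across its thickness. Screw axis points up along (-0.5, 0, 0.866) in the jig's frame: 30 degrees off vertical, leaning to the worker; take the handle along it, tool tilted. Site at (-78, 0, 122) mm of the jig at the start, bar then in the jig's xz plane. Boss ends 30 mm below, 24 mm hub between.
- clamp_wing (a joint): Handle's angle, rad, -1.2 to 2.4; 0 at the start: tight, the sprung foot presses the 22 mm batten with some 20 N, 9 N more per 0.1 rad anticlockwise. Grows clockwise seen from above the handle; left-hand thread: clockwise lifts screw and handle 4.5 mm per rad along the leaning axis. Foot leaves the batten at 0.2; at 1.2 work slides freely under it. Stays where left; takes 0.15 to 0.5 N m.
- clamp_foot: Round steel foot, 30 mm diameter, 12 mm high, on spring washers at the lower end of the clamp screw. Origin in the middle of its flat underside, at (-32, 0, 42) mm of the jig when tight; it moves only along the screw's axis.
- cut_centre (a point): Centre, half-way up, of the cut pine batten, 200 x 40 x 22 mm (x, y, z), about 90 g, home in the jig at the start, in line with it. Known by the trench 18 mm wide, 11 mm deep across its top at x = -48 to -30 mm; its plain end from x = -100 to -48 mm sticks out towards the worker.
- blank_centre (a point): Centre, half-way up, of the uncut pine batten, 200 x 40 x 22 mm (x, y, z), about 95 g, no trench, both ends alike; lies flat on the desk to the right of the jig, x roughly away from the robot.
- foam_slab: White foam slab, 260 x 100 x 45 mm (x, y, z), fixed, on the desk to the left. Origin in the middle of its underside; its flat top is 45 mm up. On the way from the jig stands a soldering-iron stand 160 mm tall, about 0.54 m ahead of the robot and 30 mm to its right: carry work over it or in front of it.
- glue_bottle: White glue bottle with an orange nozzle, 47 mm diameter, 148 mm high, standing loose to the right of the jig. Origin in the middle of its base; z is its upright axis.
- cut_batten: Underside of the cut batten: its origin, 11 mm straight below cut_centre, same axes.
- blank_batten: Underside of the uncut batten: its origin, 11 mm straight below blank_centre, same axes.

How it is judged:
On the way, in this order (a step that is already met when the one before it is completed fails the run):
1. the clamp is undone (handle turned clockwise until the foot is clear of the batten) (value of joint clamp_wing above 0.6 rad), for 0.2 s.
2. the cut batten lies flat on the foam slab, let go (x of cut_centre in the frame of foam_slab between -0.08 and 0.08 m and y of cut_centre in the frame of foam_slab between -0.05 and 0.05 m and z of cut_centre in the frame of foam_slab between 0.05 and 0.062 m and angle between cut_centre's own z axis and vertical below 0.12 rad and contact force between the fingers and cut_batten below 0.1 N and linear speed of cut_batten below 0.03 m/s), for 0.2 s.
3. the uncut batten is pushed up to the end stop, with the clamp still undone (x of blank_centre in the frame of jig between -0.104 and -0.096 m and y of blank_centre in the frame of jig between -0.004 and 0.004 m and z of blank_centre in the frame of jig between 0.027 and 0.035 m and angle between the x axis of blank_centre and the x axis of jig, either way round below 0.06 rad and value of joint clamp_wing above 0.3 rad), for 0.2 s.
At the end, for the whole second after the job is handed in: Uncut batten flat in the jig against the stop (centre within 4 mm of home, in line within 0.06 rad), clamp foot pressing on it with over 5 N; cut batten flat on the foam slab, its centre within 80 mm (along) and 50 mm (across) of the slab's; both let go and at rest (x of blank_centre in the frame of jig between -0.104 and -0.096 m and y of blank_centre in the frame of jig between -0.004 and 0.004 m and z of blank_centre in the frame of jig between 0.027 and 0.035 m and angle between the x axis of blank_centre and the x axis of jig, either way round below 0.06 rad and x of cut_centre in the frame of foam_slab between -0.08 and 0.08 m and y of cut_centre in the frame of foam_slab between -0.05 and 0.05 m and z of cut_centre in the frame of foam_slab between 0.05 and 0.062 m and angle between cut_centre's own z axis and vertical below 0.12 rad and contact force between clamp_foot and blank_batten above 5 N and linear speed of each of blank_batten, cut_batten below 0.02 m/s); the robot touches nothing.
It fails at once if the clamp is screwed down hard on the cut batten (more than 60 N) (contact force between clamp_foot and cut_batten above 60 N).
It fails at once if the glue bottle is knocked over (angle between glue_bottle's own z axis and vertical above 0.5 rad).
It also fails if it takes over 72 s, if anything falls off the work surface, if the arm or the gripper's body presses on something with over 40 N, if the wrist force passes 120 N, or if a joint passes its speed limit or range.

## Working session

There is one attempt and no reset: what is moved stays moved. The work goes in short steps, Python scripts to look and compute and a tool call to move; the robot and the scene stay as the last step left them, time stands still between calls to the robot, and variables do not carry over. Pictures are saved under pics/ and viewed, at most 13 in all, crops included, and the job is handed in when it is done.

Besides the shell and the picture viewer there is one more tool, called as name(argument=value, ...) on one line, values as JSON. jog_arm: Moves the arm, as the interface text tells. Its arguments: {"type":"object","properties":{"plan":{"type":"array"},"force":{"type":"number"}},"required":["plan"]}

```bash
mkdir -p pics; cat > h.py <<'E'
from bench import manip
import numpy as np, cv2
from scipy.spatial.transform import Rotation as R
def shot(name):
    s=manip.observe(); p=manip.camera(name)
    if name=='wrist':
        q=s['tool_rot']; T=np.eye(4); T[:3,:3]=R.from_quat([q[1],q[2],q[3],q[0]]).as_matrix(); T[:3,3]=s['ee_pos']
        M=T@p['T_tool_cam']
    else:
        M=np.eye(4); r=np.array(p['rotation'],float); M[:3,:3]=r if r.shape==(3,3) else R.from_quat([r[1],r[2],r[3],r[0]]).as_matrix(); M[:3,3]=p['position']
    return p,M
def ray(p,M,rc):
    d=M[:3,:3]@np.array([(rc[1]-p['cx'])/p['fx'],(rc[0]-p['cy'])/p['fy'],1]); return M[:3,3],d
def atz(p,M,rc,z):
    o,d=ray(p,M,rc); return o+d*(z-o[2])/d[2]
def cloud(p,M,mask=None):
    z=p['range_z']; m=z>0
    if mask is not None: m&=mask
    v,u=np.nonzero(m); zz=z[m]
    c=np.c_[(u-p['cx'])/p['fx']*zz,(v-p['cy'])/p['fy']*zz,zz]
    return c@M[:3,:3].T+M[:3,3]
def proj(p,M,w):
    c=(np.atleast_2d(w)-M[:3,3])@M[:3,:3]; return np.c_[c[:,1]/c[:,2]*p['fy']+p['cy'],c[:,0]/c[:,2]*p['fx']+p['cx']]
def save(p,n): cv2.imwrite('pics/'+n,p['img'][:,:,::-1])
E
python3 - <<'E'
from h import *
for n in('top','side'):
    p,M=shot(n); save(p,n+'0.png'); print(n,M.round(3).tolist(),p['fx'])
    for t in('jig','jig_mouth','jig_home','wing_grip','cut_centre','blank_centre','foam_slab','glue_bottle'):
        r=manip.spot_point(t,p)[:2]; print(t,[(np.round(x['location']),round(x['conf'],2)) for x in r])
    for t in('cut_batten','blank_batten','foam_slab','glue_bottle','clamp_wing'):
        for x in manip.silhouettes(t,p)[:1]:
            c=cloud(p,M,x['pixels']); zt=np.percentile(c[:,2],90); c2=c[c[:,2]>zt-.006]
            b=cv2.minAreaRect(c2[:,:2].astype(np.float32)*1000); print(' sil',t,round(x['conf'],2),zt.round(3),np.round(b[0],1),np.round(b[1],1),round(b[2],1))
E
```

```text
top [[0.027, -0.996, 0.081, 0.445], [-1.0, -0.028, -0.006, -0.027], [0.008, -0.081, -0.997, 1.343], [0.0, 0.0, 0.0, 1.0]] 389.9353380533951
jig [(array([171., 384.]), 0.62)]
jig_mouth []
jig_home [(array([198., 379.]), 0.72)]
wing_grip [(array([188., 383.]), 0.44)]
cut_centre [(array([199., 375.]), 0.88), (array([189., 383.]), 0.72)]
blank_centre [(array([230., 433.]), 0.72)]
foam_slab [(array([221., 212.]), 0.57)]
glue_bottle [(array([168., 436.]), 0.78)]
 sil cut_batten 0.91 0.045 [ 564.1 -218.7] [ 37.  192.4] 78.3
 sil blank_batten 0.55 0.024 [ 460.6 -423.9] [199.5  41.2] 8.6
 sil foam_slab 0.8 0.048 [473.  357.9] [258.6 100.2] 19.0
 sil glue_bottle 0.78 0.12 [ 674.8 -426. ] [17.8 15.7] 41.8
 sil clamp_wing 0.63 0.147 [ 605.  -229.8] [12.2 22.1] 87.2
side [[-0.909, -0.162, 0.383, -0.101], [-0.416, 0.329, -0.848, 1.461], [0.011, -0.93, -0.366, 0.758], [0.0, 0.0, 0.0, 1.0]] 482.0342552671435
jig [(array([207., 321.]), 0.71)]
jig_mouth [(array([208., 343.]), 0.94)]
jig_home [(array([203., 338.]), 0.78), (array([194., 331.]), 0.69)]
wing_grip [(array([180., 334.]), 0.65)]
cut_centre [(array([203., 339.]), 0.69)]
blank_centre [(array([196., 377.]), 0.53)]
foam_slab [(array([290., 291.]), 0.76)]
glue_bottle [(array([190., 335.]), 0.61)]
 sil cut_batten 0.76 0.044 [ 542.2 -215.9] [ 53.4 161.6] 72.6
 sil blank_batten 0.88 0.024 [ 464.  -423.2] [188.7  55.2] 10.1
 sil foam_slab 0.63 0.047 [363.6 442.3] [124.  338.5] 22.4
 sil glue_bottle 0.65 0.121 [ 670.5 -421.8] [13.5 20.1] 22.8
 sil clamp_wing 0.65 0.044 [ 542.6 -214.9] [ 48.9 161.1] 74.4
```

View pics/top0.png

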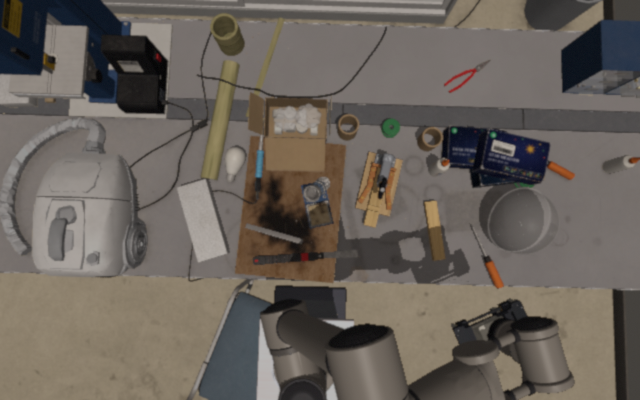

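View pics/side0.png

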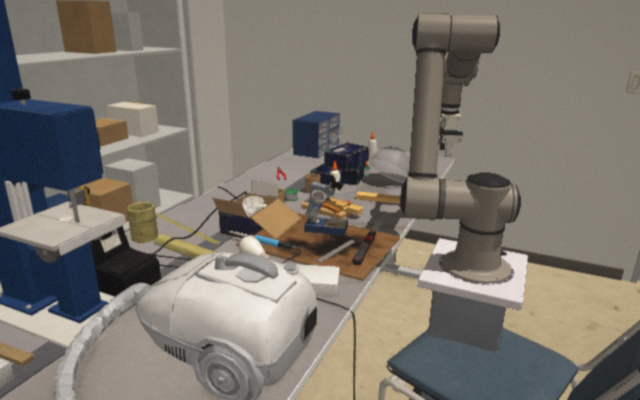

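jog_arm(plan=[[[0.025, 0.025, 0.01, 0, 1], [0.025, 0.03, 0.01, 0, 1], [0.025, 0.03, 0.01, 0, 1], [0.025, 0.03, 0.01, 0, 1], [0.025, 0.03, 0.01, 0, 1], [0.025, 0.03, 0.01, 0, 1], [0.025, 0.03, 0.01, 0, 0.5], [0.025, 0.03, 0.01, 0, 0.5], [0.025, 0.03, 0, 0, 0.5], [0.02, 0.02, 0, 0, 0.5]]])

```text
clock: 2.23
ee_pos: [0.4615, -0.1913, 0.3077]
tool_rot: [0.0, 0.978, 0.21, 0.001]
wrist_force: [0.7, -0.8, 0.2]
finger_gap: 0.759
grasp_force: 0.0
```

```bash
python3 - <<'E'
from h import *
p,M=shot('wrist'); save(p,'w1.png'); s=manip.observe()
q=s['tool_rot'];T=R.from_quat([q[1],q[2],q[3],q[0]]).as_matrix()
print(s['clock'],s['ee_pos'],T.round(3).tolist(),s['qpos'],s['finger_gap']); print(M.round(3).tolist(),p['fx'])
for t in('jig','jig_mouth','jig_home','wing_grip','cut_centre','blank_centre'):
    print(t,[(np.round(x['location']),round(x['conf'],2)) for x in manip.spot_point(t,p)[:2]])
for t in('cut_batten','blank_batten','clamp_wing'):
    for x in manip.silhouettes(t,p)[:1]:
        c=cloud(p,M,x['pixels']); zt=np.percentile(c[:,2],90); c2=c[abs(c[:,2]-zt)<.006]
        b=cv2.minAreaRect(c2[:,:2].astype(np.float32)*1000); print(' sil',t,round(x['conf'],2),zt.round(3),np.round(b[0],1),np.round(b[1],1),round(b[2],1))
E
```

```text
2.2833 [ 0.46387157 -0.18878316  0.30715816] [[0.911, 0.413, 0.003], [0.413, -0.911, 0.002], [0.004, -0.0, -1.0]] [-0.54178228  0.24397986  1.4394523   0.00333568  1.45646163  0.60294168] 0.717736775493125
[[0.412, -0.875, -0.253, 0.53], [-0.911, -0.395, -0.117, -0.161], [0.002, 0.279, -0.96, 0.465], [0.0, 0.0, 0.0, 1.0]] 282.3744770465081
jig [(array([ 56., 402.]), 0.89), (array([222., 437.]), 0.37)]
jig_mouth [(array([124., 356.]), 0.81), (array([103., 511.]), 0.37)]
jig_home [(array([111., 366.]), 0.76)]
wing_grip [(array([ 95., 390.]), 0.73)]
cut_centre [(array([113., 365.]), 0.84)]
blank_centre [(array([218., 438.]), 0.74), (array([ 58., 403.]), 0.53)]
 sil cut_batten 0.8 0.043 [ 566.8 -223.8] [ 40.3 199.5] 77.5
 sil blank_batten 0.82 0.023 [ 481.9 -423.9] [158.6  41.4] 9.0
 sil clamp_wing 0.67 0.148 [ 605.5 -232.3] [18. 15.] 15.5
```

View pics/w1.png

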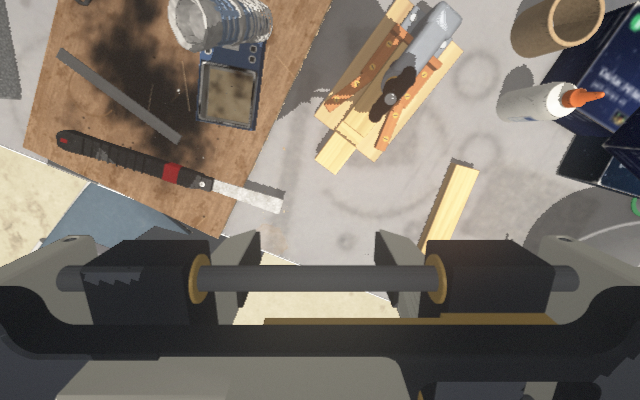

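jog_arm(plan=[[[0, 0, 0, -0.11, 0.5], [0.015, -0.005, -0.015, -0.11, 0.5], [0.015, -0.005, -0.015, -0.11, 0.5], [0.015, -0.005, -0.015, -0.11, 0.5], [0.015, -0.005, -0.015, -0.11, 0.5], [0.01, -0.005, -0.015, -0.094, 0.5], [0, 0, 0, 0, 0.5]]])

```text
clock: 3.32
ee_pos: [0.5297, -0.2197, 0.2282]
tool_rot: [-0.001, 0.994, -0.113, -0.002]
wrist_force: [-0.5, 1.1, -2.2]
finger_gap: 0.5
grasp_force: 0.0
```

```bash
python3 - <<'E'
from h import *
p,M=shot('wrist'); save(p,'w2.png'); s=manip.observe()
q=s['tool_rot'];T=R.from_quat([q[1],q[2],q[3],q[0]]).as_matrix()
print(s['clock'],s['ee_pos'],np.arctan2(T[1,0],T[0,0]),s['finger_gap'])
for t,z in(('jig',0),('jig_mouth',.02),('jig_home',.031),('wing_grip',.122),('cut_centre',.031),('blank_centre',.011)):
    print(t,[(np.round(x['location']),round(x['conf'],2),atz(p,M,x['location'],z).round(4)) for x in manip.spot_point(t,p)[:2]])
for t in('cut_batten','clamp_wing'):
    for x in manip.silhouettes(t,p)[:1]:
        c=cloud(p,M,x['pixels']); zt=np.percentile(c[:,2],85); c2=c[abs(c[:,2]-zt)<.006]
        b=cv2.minAreaRect(c2[:,:2].astype(np.float32)*1000); print(' sil',t,round(x['conf'],2),zt.round(3),np.round(b[0],1),np.round(b[1],1),round(b[2],1))
        print(cv2.boxPoints(b).round(0).tolist(), c.min(0),c.max(0))
E
```

```text
3.3667 [ 0.52928676 -0.21939464  0.22988247] -0.2217705200147935 0.4992954028880503
jig [(array([ 65., 310.]), 0.82, array([ 0.6651, -0.2428,  0.    ]))]
jig_mouth []
jig_home []
wing_grip [(array([136., 311.]), 0.72, array([ 0.588 , -0.2279,  0.122 ]))]
cut_centre [(array([151., 313.]), 0.74, array([ 0.5647, -0.2232,  0.031 ])), (array([ 22., 460.]), 0.39, array([ 0.6651, -0.4129,  0.031 ]))]
blank_centre [(array([187., 474.]), 0.86, array([ 0.4659, -0.4248,  0.011 ]))]
 sil cut_batten 0.98 0.042 [ 566.2 -223.4] [ 39.9 196.9] 77.6
[[466.0, -222.0], [658.0, -264.0], [667.0, -225.0], [474.0, -183.0]] [ 0.44835729 -0.2635773  -0.00265696] [ 0.66649813 -0.18149981  0.12122744]
 sil clamp_wing 0.79 0.147 [ 605.7 -232.9] [14.8 17.4] 77.1
[[596.0, -238.0], [613.0, -242.0], [616.0, -228.0], [599.0, -224.0]] [ 0.55400802 -0.24259113  0.04120225] [ 0.62348211 -0.21604126  0.15182509]
```

View pics/w2.png

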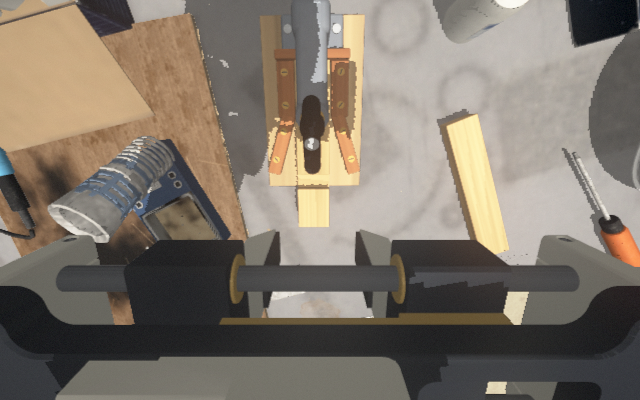

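jog_arm(plan=[[[0.018, -0.002, -0.02, 0, 0.4], [0.018, -0.002, -0.03, 0, 0.4], [0, 0, -0.03, 0, 0.4], [0, 0, -0.03, 0, 0.4], [0, 0, -0.025, 0, 0.4], [0, 0, 0, 0, 0.35]]])

```text
clock: 4.27
ee_pos: [0.563, -0.2214, 0.0917]
tool_rot: [-0.002, 0.994, -0.111, -0.005]
wrist_force: [-1.6, 0.2, -0.4]
finger_gap: 0.374
grasp_force: 0.0
```

jog_arm(plan=[[[0.001, 0.0024, 0, -0.113, 0.33], [0.001, 0.0024, 0.001, -0.113, 0.33], [0.001, 0.0024, 0.001, -0.113, 0.33], [0.001, 0.0024, 0.001, -0.113, 0.33], [0.0015, 0.002, 0.001, -0.105, 0.33], [0.0015, 0.002, 0.001, -0.105, 0.33], [0.0015, 0.002, 0.001, -0.105, 0.33], [0.0015, 0.002, 0.001, -0.105, 0.33]]])

```text
clock: 4.93
ee_pos: [0.5756, -0.2068, 0.1054]
tool_rot: [0.001, 0.853, -0.522, 0.001]
wrist_force: [-2.8, -5.2, -2.0]
finger_gap: 0.33
grasp_force: 2.6
```

```bash
python3 - <<'E'
from h import *
s=manip.observe();q=s['tool_rot'];T=R.from_quat([q[1],q[2],q[3],q[0]]).as_matrix()
print(s['ee_pos'],np.arctan2(T[1,0],T[0,0]),s['finger_gap'],s['wrist_force'],s['torque'])
print(s['qpos'])
E
```

```text
[ 0.57557383 -0.20681377  0.10540928] -1.0991676099115115 0.3304848164517866 [-2.78265415 -5.20195333 -1.99676984] [-0.69880587  0.45497594  0.09510913]
[-0.46895361  0.60983128  1.43409371 -0.00266466  1.09679041  2.20222705]
```

jog_arm(plan=[[[0.0025, 0.0014, 0, -0.12, 0.33], [0.0025, 0.0014, 0, -0.12, 0.33], [0.0025, 0.0013, 0, -0.12, 0.33], [0.003, 0.0003, 0, -0.12, 0.33], [0.003, 0.0002, 0, -0.12, 0.33], [0.003, -0.0006, 0, 0, 0.33], [0.003, -0.0006, 0, 0, 0.33], [0, 0, 0, 0, 0.33]]])

```text
clock: 5.6
ee_pos: [0.5909, -0.2011, 0.1066]
tool_rot: [-0.003, -0.662, 0.749, 0.004]
wrist_force: [-21.3, 4.9, 16.8]
finger_gap: 0.331
grasp_force: 11.3
```

```bash
python3 - <<'E'
from h import *
s=manip.observe();q=s['tool_rot'];T=R.from_quat([q[1],q[2],q[3],q[0]]).as_matrix()
print(s['ee_pos'],np.arctan2(T[1,0],T[0,0]),s['finger_gap'],s['wrist_force'],s['torque'])
p,M=shot('wrist'); save(p,'w3.png')
x=manip.silhouettes('clamp_wing',p)
for y in x[:1]:
    c=cloud(p,M,y['pixels']); print(y['conf'],len(c),c.min(0),c.max(0))
    c=c[c[:,2]>.11]; d=(c[:,:2]-[.664,-.2445])@np.array([[.977,.215],[-.215,.977]]);b=cv2.minAreaRect(d.astype(np.float32)*1000);print(b)
E
```

```text
[ 0.59090631 -0.20106716  0.10661894] -1.6936581892610638 0.3311389391212044 [-21.27837783   4.87212204  16.75057816] [ 0.86079961  3.53229408 -0.03102625]
0.73 5843 [ 5.58348593e-01 -2.62704849e-01 -5.48279697e-04] [ 0.61375771 -0.16257563  0.18478091]
((-76.13188171386719, -2.7983245849609375), (34.68397903442383, 63.8890495300293), 6.37884521484375)
```

View pics/w3.png

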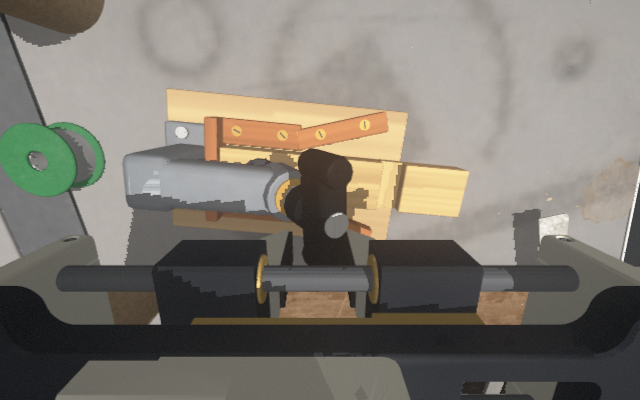

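jog_arm(plan=[[[-0.004, 0.001, 0, 0, 0.4], [0, 0, 0.02, 0, 0.45], [0, 0, 0.035, 0, 0.6], [-0.01, 0, 0.02, 0.12, 0.7], [-0.02, -0.001, 0, 0.124, 0.75], [-0.02, -0.001, 0, 0.124, 0.75], [-0.02, -0.001, 0, 0.124, 0.75], [-0.015, -0.001, 0, 0.124, 0.75], [-0.01, -0.001, 0, 0.124, 0.75], [0, 0, -0.02, 0.124, 0.75]]])

```text
clock: 6.53
ee_pos: [0.4973, -0.2075, 0.1643]
tool_rot: [0.001, 0.916, -0.401, 0.005]
wrist_force: [0.4, -0.3, 0.5]
finger_gap: 0.75
grasp_force: 0.0
```

jog_arm(plan=[[[0, 0, -0.02, 0.124, 0.75], [0, 0, -0.02, 0.124, 0.75], [0, 0, 0, 0.124, 0.75], [0, 0, 0, 0.124, 0.75], [0, 0, 0, 0.115, 0.75], [0, 0, 0, 0, 0.75]]])

```text
clock: 7.03
ee_pos: [0.4972, -0.2064, 0.1206]
tool_rot: [0.001, 0.994, -0.107, 0.001]
wrist_force: [0.4, 0.2, 0.3]
finger_gap: 0.751
grasp_force: 0.0
```

```bash
cat >> h.py <<'E'
def st():
    s=manip.observe();q=s['tool_rot'];T=R.from_quat([q[1],q[2],q[3],q[0]]).as_matrix()
    e=s['ee_pos'];d=np.array(e[:2])-[.664,-.2445]
    print('t',round(s['clock'],2),'pos',e.round(4),'yaw',np.arctan2(T[1,0],T[0,0]).round(3),'gap',round(s['finger_gap'],3),'F',s['wrist_force'].round(1),'grip',round(s['grasp_force'],1),'jig',(d@np.array([[.977,.215],[-.215,.977]])).round(4),'q6',s['qpos'][5].round(2))
E
python3 - <<'E'
from h import *
st()
E
```

```text
t 7.03 pos [ 0.4972 -0.2064  0.1206] yaw -0.215 gap 0.751 F [0.4 0.2 0.3] grip 0.0 jig [-0.1712  0.0014] q6 1.25
```

jog_arm(plan=[[[-0.006, 0, -0.03, 0, 0.7], [0, 0, -0.035, 0, 0.7], [0, 0, -0.025, 0, 0.7], [0, 0, -0.008, 0, 0.7], [0, 0, 0, 0, 0.4], [0, 0, 0, 0, 0.3], [0, 0, 0, 0, 0.3], [0, 0, 0, 0, 0.3], [0, 0, 0, 0, 0.3]]], force=50)

```text
clock: 7.78
ee_pos: [0.4915, -0.2066, 0.0224]
tool_rot: [0.001, 0.994, -0.11, 0.001]
wrist_force: [-0.5, 0.9, 4.8]
finger_gap: 0.436
grasp_force: 50.0
```

```bash
python3 - <<'E'
from h import *
st()
E
```

```text
t 7.78 pos [ 0.4915 -0.2066  0.0224] yaw -0.22 gap 0.436 F [-0.5  0.9  4.8] grip 50.0 jig [-0.1767 -0.    ] q6 1.25
```

jog_arm(plan=[[[-0.01, 0.0022, 0.0005, 0, 0.3], [-0.02, 0.0044, 0, 0, 0.3], [-0.025, 0.0055, 0, 0, 0.3], [-0.025, 0.0055, 0, 0, 0.3], [-0.025, 0.0055, 0, 0, 0.3], [-0.015, 0.0033, 0, 0, 0.3], [0, 0, 0, 0, 0.3]]])

```text
clock: 8.37
ee_pos: [0.3681, -0.1787, 0.0219]
tool_rot: [-0.0, 0.994, -0.11, -0.001]
wrist_force: [-1.1, 0.5, 1.3]
finger_gap: 0.429
grasp_force: 50.0
```

```bash
python3 - <<'E'
from h import *
st()
p,M=shot('top')
x=manip.silhouettes('cut_batten',p)[:1]
for y in x:
    c=cloud(p,M,y['pixels']); b=cv2.minAreaRect(c[:,:2].astype(np.float32)*1000);print(y['conf'],b)
E
```

```text
t 8.37 pos [ 0.3681 -0.1787  0.0219] yaw -0.22 gap 0.429 F [-1.1  0.5  1.3] grip 50.0 jig [-0.3032  0.0007] q6 1.15
0.64 ((483.6100158691406, -202.85263061523438), (39.08867263793945, 115.0501480102539), 77.6768569946289)
```

jog_arm(plan=[[[0, 0, 0.02, 0, 0.3], [0, 0, 0.035, 0, 0.3], [0, 0, 0.04, 0, 0.3], [0, 0, 0.04, 0, 0.3], [0, 0, 0.04, 0, 0.3], [0, 0, 0.04, 0, 0.3], [0, 0, 0.015, 0, 0.3]]])

```text
clock: 9.05
ee_pos: [0.3732, -0.181, 0.2573]
tool_rot: [0.003, 0.994, -0.109, 0.004]
wrist_force: [0.6, -0.4, -1.1]
finger_gap: 0.428
grasp_force: 50.0
```

```bash
python3 - <<'E'
from h import *
st()
p,M=shot('wrist')
x=manip.silhouettes('cut_batten',p)[:1]
for y in x:
    c=cloud(p,M,y['pixels']); d=(c[:,:2]-[.664,-.2445])@np.array([[.977,.215],[-.215,.977]])
    a=np.polyfit(d[:,0],c[:,2],1);print(y['conf'],a,d.min(0),d.max(0),np.median(c[:,2]))
E
```

```text
t 9.05 pos [ 0.3732 -0.181   0.2573] yaw -0.219 gap 0.428 F [ 0.6 -0.4 -1.1] grip 50.0 jig [-0.2978 -0.0005] q6 1.15
0.85 [0.04910069 0.28613401] [-0.58253646 -0.06109275] [-0.16189489  0.06950768] 0.27657380792490166
```

jog_arm(plan=[[[0, 0.02, 0, 0, 0.3], [0, 0.035, 0, 0, 0.3], [0, 0.04, 0, 0, 0.3], [0, 0.04, 0, 0, 0.3], [0, 0.04, 0, 0, 0.3], [0, 0.04, 0, 0.05, 0.3], [0, 0.04, 0, 0.1, 0.3], [0, 0.04, 0, 0.1, 0.3], [0.005, 0.04, 0, 0.1, 0.3], [0.005, 0.04, 0, 0.1, 0.3]]])

```text
clock: 9.98
ee_pos: [0.3798, 0.1978, 0.25]
tool_rot: [0.0, 0.993, 0.118, -0.001]
wrist_force: [0.8, -0.8, -0.2]
finger_gap: 0.432
grasp_force: 50.0
```

jog_arm(plan=[[[0.005, 0.04, 0, 0.1, 0.3], [0.005, 0.04, -0.02, 0, 0.3], [0.005, 0.04, -0.03, 0, 0.3], [0.003, 0.019, -0.04, 0, 0.3], [0, 0, -0.03, 0, 0.3], [0, 0, 0, 0, 0.3]]])

```text
clock: 10.48
ee_pos: [0.3929, 0.3225, 0.1329]
tool_rot: [0.003, 0.986, 0.166, -0.007]
wrist_force: [-1.1, -0.4, -0.1]
finger_gap: 0.43
grasp_force: 50.0
```

```bash
python3 - <<'E'
from h import *
st()
p,M=shot('wrist'); save(p,'w4.png')
for t in('foam_slab','cut_batten'):
  for y in manip.silhouettes(t,p)[:1]:
    c=cloud(p,M,y['pixels']); z=np.median(c[:,2]);c=c[abs(c[:,2]-z)<.01]; b=cv2.minAreaRect(c[:,:2].astype(np.float32)*1000);print(t,y['conf'],z,b)
E
```

```text
t 10.48 pos [0.3929 0.3225 0.1329] yaw 0.333 gap 0.43 F [-1.1 -0.4 -0.1] grip 50.0 jig [-0.3868  0.4957] q6 1.77
foam_slab 0.62 0.04446670933029921 ((450.01611328125, 349.556884765625), (191.57057189941406, 100.17379760742188), 19.06787109375)
cut_batten 0.73 0.1503634613172969 ((440.5921630859375, 338.87969970703125), (147.3113555908203, 41.32025909423828), 19.41304588317871)
```

View pics/w4.png

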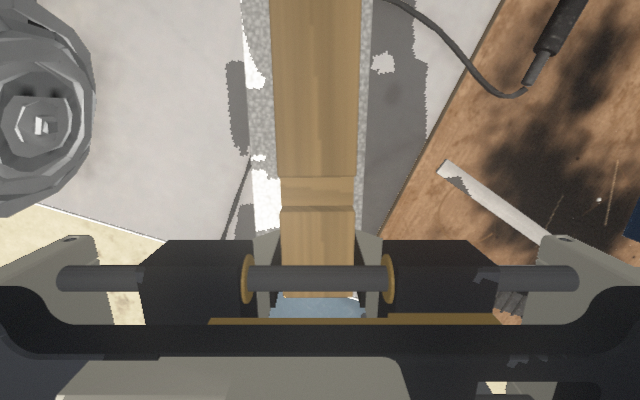

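jog_arm(plan=[[[0.004, 0.005, -0.025, 0, 0.3], [0.004, 0.005, -0.025, 0, 0.3], [0, 0, -0.02, 0, 0.3], [0, 0, -0.008, 0, 0.3], [0, 0, -0.003, 0, 0.3], [0, 0, -0.002, 0, 0.3], [0, 0, 0, 0, 0.3]]])

```text
clock: 11.22
ee_pos: [0.406, 0.3337, 0.0587]
tool_rot: [-0.0, 0.986, 0.164, 0.001]
wrist_force: [0.2, -0.0, -0.3]
finger_gap: 0.434
grasp_force: 50.0
```

```bash
python3 - <<'E'
from h import *
st()
E
```

```text
t 11.22 pos [0.406  0.3337 0.0587] yaw 0.33 gap 0.434 F [ 0.2 -0.  -0.3] grip 50.0 jig [-0.3764  0.5094] q6 1.78
```

jog_arm(plan=[[[-0.003, 0, -0.005, 0, 0.3], [0, 0, -0.004, 0, 0.3], [0, 0, -0.002, 0, 0.3], [0, 0, 0, 0, 0.3]]])

```text
clock: 11.55
ee_pos: [0.402, 0.3335, 0.0475]
tool_rot: [-0.0, 0.986, 0.165, 0.0]
wrist_force: [-2.7, -1.9, 10.0]
finger_gap: 0.433
grasp_force: 50.0
```

```bash
python3 - <<'E'
from h import *
st()
E
```

```text
t 11.55 pos [0.402  0.3335 0.0475] yaw 0.331 gap 0.433 F [-2.7 -1.9 10. ] grip 50.0 jig [-0.3803  0.5084] q6 1.79
```

jog_arm(plan=[[[0, 0, 0, 0, 0.6], [0, 0, 0, 0, 0.65], [0, 0, 0.01, 0, 0.65], [0, 0, 0.03, 0, 0.7], [0, 0, 0.04, 0, 0.7], [0, -0.01, 0.04, 0, 0.7], [0, -0.03, 0.04, 0, 0.7], [0, -0.04, 0.03, 0, 0.7], [0, -0.04, 0, 0, 0.7], [0, -0.04, 0, 0, 0.7]]])

```text
clock: 12.38
ee_pos: [0.4026, 0.1842, 0.2271]
tool_rot: [-0.0, 0.986, 0.166, 0.003]
wrist_force: [0.7, -0.2, -0.3]
finger_gap: 0.7
grasp_force: 0.0
```

```bash
python3 - <<'E'
from h import *
st()
p,M=shot('top')
for t in('foam_slab','cut_batten','blank_batten'):
  for y in manip.silhouettes(t,p)[:1]:
    c=cloud(p,M,y['pixels']); z=np.median(c[:,2]);c=c[abs(c[:,2]-z)<.01]; b=cv2.minAreaRect(c[:,:2].astype(np.float32)*1000);print(t,y['conf'],z,b)
E
```

```text
t 12.38 pos [0.4026 0.1842 0.2271] yaw 0.333 gap 0.7 F [ 0.7 -0.2 -0.3] grip 0.0 jig [-0.3476  0.3627] q6 1.49
foam_slab 0.66 0.04402027780216644 ((516.0823364257812, 372.76434326171875), (169.74624633789062, 102.69487762451172), 18.040258407592773)
cut_batten 0.59 0.06609555270481504 ((502.6221618652344, 368.467529296875), (137.31588745117188, 40.978851318359375), 19.933921813964844)
blank_batten 0.72 0.02103999601958184 ((460.88189697265625, -424.95556640625), (199.5082244873047, 41.44047546386719), 9.003703117370605)
```

jog_arm(plan=[[[0, -0.04, 0, 0, 0.7], [0, -0.041, 0, 0, 0.7], [0, -0.041, 0, 0, 0.7], [0, -0.041, 0, 0, 0.7], [0, -0.041, 0, 0, 0.7], [0, -0.041, 0, 0, 0.7], [0, -0.041, 0, 0, 0.7], [0, -0.041, 0, 0, 0.7], [0, -0.041, 0, 0, 0.7], [0, -0.041, 0, -0.05, 0.7]]])

```text
clock: 13.42
ee_pos: [0.4027, -0.225, 0.2248]
tool_rot: [-0.0, 0.99, 0.141, 0.0]
wrist_force: [1.3, 0.7, -0.1]
finger_gap: 0.698
grasp_force: 0.0
```

jog_arm(plan=[[[0, -0.041, 0, -0.05, 0.7], [0, -0.041, 0, -0.08, 0.7], [0, -0.04, 0, 0, 0.7], [-0.005, -0.04, -0.01, 0, 0.7], [-0.005, -0.02, -0.02, 0, 0.7], [0, 0, -0.02, 0, 0.7], [0, 0, 0, 0, 0.7]]])

```text
clock: 14.0
ee_pos: [0.3915, -0.4046, 0.1702]
tool_rot: [-0.003, 0.997, 0.075, -0.002]
wrist_force: [-0.1, 0.1, 0.0]
finger_gap: 0.698
grasp_force: 0.0
```

```bash
python3 - <<'E'
from h import *
st()
p,M=shot('wrist'); save(p,'w5.png')
print([atz(p,M,y['location'],.011) for y in manip.spot_point('blank_centre',p)[:1]])
for y in manip.silhouettes('blank_batten',p)[:1]:
    c=cloud(p,M,y['pixels']); z=np.median(c[:,2]);c=c[abs(c[:,2]-z)<.006]; b=cv2.minAreaRect(c[:,:2].astype(np.float32)*1000);print(y['conf'],z,b,cv2.boxPoints(b))
E
```

```text
t 14.0 pos [ 0.3915 -0.4046  0.1702] yaw 0.15 gap 0.698 F [-0.1  0.1  0. ] grip 0.0 jig [-0.2318 -0.215 ] q6 0.48
[array([ 0.46278305, -0.4264114 ,  0.011     ])]
0.7 0.01937219347855279 ((523.03466796875, -223.8951873779297), (49.497493743896484, 128.46401977539062), 8.930476188659668) [[ 488.6148  -164.28372]
 [ 508.55707 -291.19043]
 [ 557.4545  -283.50665]
 [ 537.51227 -156.59995]]
```

jog_arm(plan=[[[-0.004, -0.033, -0.02, 0, 0.7], [0, 0, -0.04, 0, 0.7], [0, 0, -0.04, 0, 0.7], [0, 0, -0.035, 0, 0.7], [0, 0, -0.01, 0, 0.7], [0, 0, 0, 0, 0.7]]])

```text
clock: 14.65
ee_pos: [0.3882, -0.4373, 0.0284]
tool_rot: [-0.002, 0.997, 0.076, -0.001]
wrist_force: [-0.7, 0.0, 0.4]
finger_gap: 0.701
grasp_force: 0.0
```

```bash
python3 - <<'E'
from h import *
st()
p,M=shot('wrist'); save(p,'w5.png')
for y in manip.silhouettes('blank_batten',p)[:2]:
    c=cloud(p,M,y['pixels']); z=np.median(c[:,2]);c=c[abs(c[:,2]-z)<.006]; b=cv2.minAreaRect(c[:,:2].astype(np.float32)*1000);print(y['conf'],z,b,cv2.boxPoints(b))
E
```

```text
t 14.65 pos [ 0.3882 -0.4373  0.0284] yaw 0.152 gap 0.701 F [-0.7  0.   0.4] grip 0.0 jig [-0.228  -0.2476] q6 0.44
0.77 0.021459138461193655 ((445.6086730957031, -429.276611328125), (149.668701171875, 40.261627197265625), 9.193408966064453) [[ 368.51935 -421.3605 ]
 [ 374.95184 -461.10495]
 [ 522.698   -437.19272]
 [ 516.2655  -397.44827]]
```

View pics/w5.png

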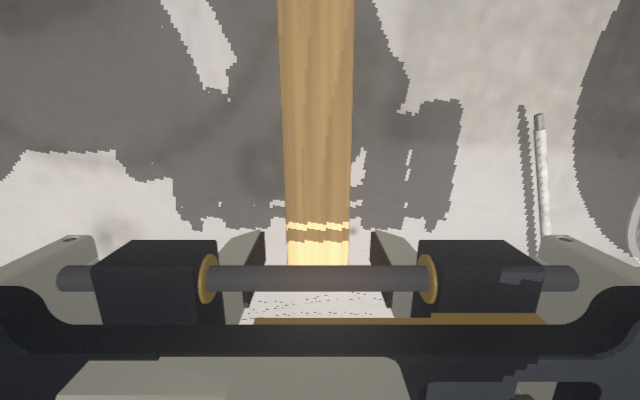

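jog_arm(plan=[[[0, -0.001, -0.015, 0.008, 0.6], [0, 0, -0.008, 0, 0.6], [0, 0, -0.002, 0, 0.6], [0, 0, 0, 0, 0.3], [0, 0, 0, 0, 0.3], [0, 0, 0, 0, 0.3], [0, 0, 0, 0, 0.3]]])

```text
clock: 15.33
ee_pos: [0.3884, -0.4402, 0.0057]
tool_rot: [0.001, 0.997, 0.079, 0.0]
wrist_force: [-0.1, 1.2, 5.3]
finger_gap: 0.433
grasp_force: 49.9
```

```bash
python3 - <<'E'
from h import *
st()
E
```

```text
t 15.33 pos [ 0.3884 -0.4402  0.0057] yaw 0.159 gap 0.433 F [-0.1  1.2  5.3] grip 49.9 jig [-0.2272 -0.2505] q6 0.43
```

jog_arm(plan=[[[0, 0, 0.015, 0, 0.3], [0, 0, 0.03, 0, 0.3], [0, 0.01, 0.04, -0.04, 0.3], [0, 0.02, 0, -0.08, 0.3], [-0.002, 0.04, 0, -0.1, 0.3], [-0.002, 0.04, 0, -0.1, 0.3], [-0.002, 0.04, 0, -0.055, 0.3], [0, 0.04, 0, 0, 0.3], [0, 0.035, 0, 0, 0.3], [0, 0.02, 0, 0, 0.3]]])

```text
clock: 16.17
ee_pos: [0.3808, -0.1913, 0.0897]
tool_rot: [-0.001, 0.994, -0.107, -0.001]
wrist_force: [-0.8, 0.4, -0.3]
finger_gap: 0.434
grasp_force: 49.9
```

jog_arm(plan=[[[0, 0.01, 0, 0, 0.3], [0, 0, 0, 0, 0.3]]])

```text
clock: 16.33
ee_pos: [0.3819, -0.1834, 0.0899]
tool_rot: [-0.0, 0.994, -0.107, -0.0]
wrist_force: [0.6, 0.2, -2.7]
finger_gap: 0.427
grasp_force: 49.9
```

```bash
python3 - <<'E'
from h import *
st()
p,M=shot('wrist'); save(p,'w6.png')
for y in manip.silhouettes('blank_batten',p)[:1]:
    c=cloud(p,M,y['pixels']); z=np.median(c[:,2]);c=c[abs(c[:,2]-z)<.01]; d=(c[:,:2]-[.664,-.2445])@np.array([[.977,.215],[-.215,.977]])
    b=cv2.minAreaRect(d.astype(np.float32)*1000);print(y['conf'],z,b)
E
```

```text
t 16.33 pos [ 0.3819 -0.1834  0.0899] yaw -0.214 gap 0.427 F [ 0.6  0.2 -2.7] grip 49.9 jig [-0.2887 -0.0009] q6 1.16
0.79 0.1054436440438972 ((-238.48907470703125, -1.0354976654052734), (151.3476104736328, 40.20156478881836), 1.1942832469940186)
```

View pics/w6.png

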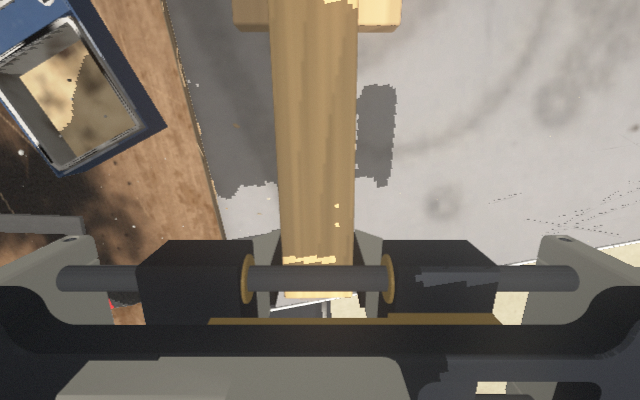

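jog_arm(plan=[[[0, 0, -0.02, -0.005, 0.3], [0, 0, -0.025, 0, 0.3], [0, 0, -0.01, 0, 0.3], [0, 0, -0.004, 0, 0.3], [0, 0, 0, 0, 0.3]]])

```text
clock: 16.85
ee_pos: [0.3819, -0.186, 0.0298]
tool_rot: [-0.0, 0.994, -0.111, -0.001]
wrist_force: [-0.1, 0.6, -1.4]
finger_gap: 0.433
grasp_force: 49.9
```

```bash
python3 - <<'E'
from h import *
st()
E
```

```text
t 16.85 pos [ 0.3819 -0.186   0.0298] yaw -0.223 gap 0.433 F [-0.1  0.6 -1.4] grip 49.9 jig [-0.2882 -0.0035] q6 1.16
```

jog_arm(plan=[[[0.0008, 0.003, -0.002, 0.003, 0.3], [0.02, -0.004, -0.001, 0, 0.3], [0.02, -0.0044, 0, 0, 0.3], [0.02, -0.0044, 0, 0, 0.3], [0.015, -0.0033, 0, 0, 0.3], [0, 0, 0, 0, 0.3]]])

```text
clock: 17.35
ee_pos: [0.4616, -0.1998, 0.0289]
tool_rot: [0.001, 0.994, -0.109, 0.003]
wrist_force: [-0.2, -0.7, -0.7]
finger_gap: 0.431
grasp_force: 50.0
```

```bash
python3 - <<'E'
from h import *
st()
E
```

```text
t 17.35 pos [ 0.4616 -0.1998  0.0289] yaw -0.218 gap 0.431 F [-0.2 -0.7 -0.7] grip 50.0 jig [-2.074e-01  2.000e-04] q6 1.23
```

jog_arm(plan=[[[0.01, -0.0022, -0.002, 0, 0.3], [0.01, -0.0022, 0, 0, 0.3], [0.005, -0.0011, 0, 0, 0.3], [0.002, -0.0004, 0, 0, 0.3], [0, 0, 0, 0, 0.3]]])

```text
clock: 17.77
ee_pos: [0.4851, -0.2042, 0.026]
tool_rot: [0.0, 0.994, -0.109, 0.001]
wrist_force: [-0.1, -1.4, -1.0]
finger_gap: 0.433
grasp_force: 49.9
```

```bash
python3 - <<'E'
from h import *
st()
E
```

```text
t 17.77 pos [ 0.4851 -0.2042  0.026 ] yaw -0.218 gap 0.433 F [-0.1 -1.4 -1. ] grip 49.9 jig [-0.1835  0.0009] q6 1.25
```

jog_arm(plan=[[[0.003, -0.0007, 0, 0, 0.3], [0.003, -0.0007, 0, 0, 0.3], [0.002, -0.0004, 0, 0, 0.3], [0, 0, 0, 0, 0.3]]])

```text
clock: 18.1
ee_pos: [0.4932, -0.2059, 0.0257]
tool_rot: [0.0, 0.994, -0.109, 0.0]
wrist_force: [-1.6, -1.6, -1.0]
finger_gap: 0.428
grasp_force: 49.9
```

```bash
python3 - <<'E'
from h import *
st()
E
```

```text
t 18.1 pos [ 0.4932 -0.2059  0.0257] yaw -0.218 gap 0.428 F [-1.6 -1.6 -1. ] grip 49.9 jig [-0.1751  0.001 ] q6 1.25
```

jog_arm(plan=[[[0.002, -0.0004, 0, 0, 0.3], [0.002, -0.0004, 0, 0, 0.3], [0, 0, 0, 0, 0.3]]])

```text
clock: 18.35
ee_pos: [0.4945, -0.206, 0.0256]
tool_rot: [-0.0, 0.994, -0.109, -0.003]
wrist_force: [-11.0, -1.5, 7.9]
finger_gap: 0.431
grasp_force: 49.9
```

```bash
python3 - <<'E'
from h import *
st()
E
```

```text
t 18.35 pos [ 0.4945 -0.206   0.0256] yaw -0.218 gap 0.431 F [-11.   -1.5   7.9] grip 49.9 jig [-0.1739  0.0012] q6 1.25
```

jog_arm(plan=[[[0, 0, 0, 0, 0.6], [0, 0, 0, 0, 0.65], [0, 0, 0, 0, 0.65], [0, 0, 0.02, 0, 0.65], [0, 0, 0.04, 0, 0.65], [0, 0, 0.04, 0, 0.65], [0, 0, 0.04, 0, 0.5], [0, 0, 0.03, 0, 0.5], [0, 0, 0, 0, 0.5]]])

```text
clock: 19.1
ee_pos: [0.5002, -0.2079, 0.2026]
tool_rot: [0.003, 0.994, -0.109, 0.006]
wrist_force: [0.8, 0.2, 0.3]
finger_gap: 0.516
grasp_force: 0.0
```

```bash
python3 - <<'E'
from h import *
st()
p,M=shot('wrist'); save(p,'w7.png')
A=np.array([[.977,.215],[-.215,.977]])
for y in manip.silhouettes('blank_batten',p)[:1]:
    c=cloud(p,M,y['pixels']); c=c[abs(c[:,2]-.042)<.007]; d=(c[:,:2]-[.664,-.2445])@A
    b=cv2.minAreaRect(d.astype(np.float32)*1000);print(y['conf'],np.median(c[:,2]),b)
for y in manip.silhouettes('clamp_wing',p)[:1]:
    c=cloud(p,M,y['pixels']); c=c[c[:,2]>.11]; d=(c[:,:2]-[.664,-.2445])@A
    b=cv2.minAreaRect(d.astype(np.float32)*1000);print(y['conf'],np.median(c[:,2]),b)
E
```

```text
t 19.1 pos [ 0.5002 -0.2079  0.2026] yaw -0.217 gap 0.516 F [0.8 0.2 0.3] grip 0.0 jig [-0.1679  0.0005] q6 1.25
0.86 0.04151063590549006 ((-99.94802856445312, 0.00226593017578125), (197.47547912597656, 39.982505798339844), 0.31223708391189575)
0.58 0.1370557312057755 ((-76.6820068359375, 0.21471023559570312), (34.55616760253906, 66.33718872070312), 7.291989326477051)
```

View pics/w7.png

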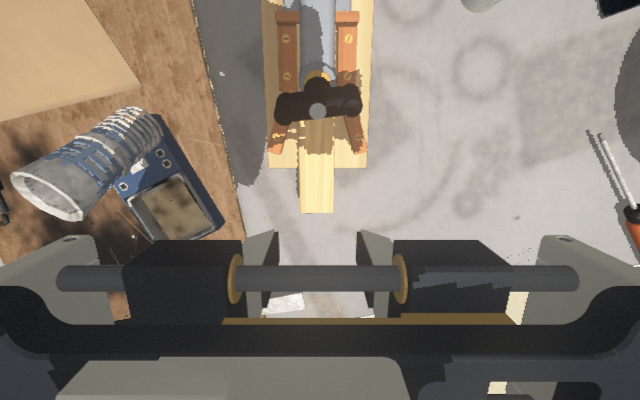

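jog_arm(plan=[[[0.009, 0.001, 0, -0.124, 0.45], [0.009, 0.001, 0, -0.124, 0.45], [0.009, 0.001, 0, -0.124, 0.45], [0.009, 0.001, 0, -0.124, 0.45], [0.009, 0.001, 0, -0.124, 0.45], [0.009, 0.001, 0, -0.124, 0.45], [0.009, 0.001, 0, -0.124, 0.45], [0.009, 0, 0, -0.124, 0.45], [0.009, 0, 0, -0.124, 0.45], [0.006, 0, 0, -0.124, 0.45]]])

```text
clock: 20.08
ee_pos: [0.5838, -0.1989, 0.193]
tool_rot: [0.0, 0.744, -0.668, -0.002]
wrist_force: [-1.0, -0.1, -0.4]
finger_gap: 0.447
grasp_force: 0.0
```

jog_arm(plan=[[[0, 0, -0.01, -0.12, 0.45], [0, 0, -0.01, -0.12, 0.45], [0, 0, 0, 0, 0.45]]])

```text
clock: 20.33
ee_pos: [0.5821, -0.1984, 0.1711]
tool_rot: [-0.001, -0.659, 0.752, 0.004]
wrist_force: [0.1, -0.3, 0.1]
finger_gap: 0.45
grasp_force: 0.0
```

```bash
python3 - <<'E'
from h import *
st()
E
```

```text
t 20.33 pos [ 0.5821 -0.1984  0.1711] yaw -1.702 gap 0.45 F [ 0.1 -0.3  0.1] grip 0.0 jig [-0.0899  0.0274] q6 2.82
```

jog_arm(plan=[[[0.006, -0.002, 0, 0, 0.45], [0, 0, -0.02, 0, 0.45], [0, 0, -0.025, 0, 0.45], [0, 0, -0.015, 0, 0.45], [0, 0, -0.004, 0, 0.38], [0, 0, 0, 0, 0.35]]])

```text
clock: 20.83
ee_pos: [0.5895, -0.2013, 0.1104]
tool_rot: [-0.001, -0.662, 0.75, 0.001]
wrist_force: [0.4, -0.6, 0.1]
finger_gap: 0.369
grasp_force: 0.0
```

```bash
python3 - <<'E'
from h import *
st()
E
```

```text
t 20.83 pos [ 0.5895 -0.2013  0.1104] yaw -1.696 gap 0.369 F [ 0.4 -0.6  0.1] grip 0.0 jig [-0.0821  0.0262] q6 2.81
```

jog_arm(plan=[[[-0.0035, -0.0002, -0.002, 0.118, 0.33], [-0.0035, -0.0002, -0.002, 0.118, 0.33], [-0.0019, -0.001, 0, 0.093, 0.33], [-0.0019, -0.001, 0, 0.093, 0.33], [-0.0019, -0.001, -0.001, 0.093, 0.33], [-0.0019, -0.001, -0.001, 0.093, 0.33], [-0.0015, -0.0019, -0.001, 0.105, 0.33], [-0.0015, -0.0019, -0.001, 0.105, 0.33], [-0.0015, -0.0019, -0.001, 0.105, 0.33], [-0.0015, -0.0019, -0.001, 0.105, 0.33]]])

```text
clock: 21.67
ee_pos: [0.5723, -0.2125, 0.1029]
tool_rot: [-0.001, 0.946, -0.326, 0.003]
wrist_force: [9.1, 5.1, -6.5]
finger_gap: 0.333
grasp_force: 4.8
```

```bash
python3 - <<'E'
from h import *
st()
E
```

```text
t 21.67 pos [ 0.5723 -0.2125  0.1029] yaw -0.663 gap 0.333 F [ 9.1  5.1 -6.5] grip 4.8 jig [-0.0965  0.0115] q6 1.75
```

jog_arm(plan=[[[-0.0017, -0.0025, -0.003, 0.111, 0.33], [-0.0017, -0.0025, -0.003, 0.111, 0.33], [-0.0017, -0.0025, -0.003, 0.111, 0.33], [-0.0017, -0.0025, -0.003, 0.111, 0.33], [-0.0005, -0.003, 0, 0.05, 0.33], [-0.0003, -0.003, 0, 0.05, 0.33], [0, 0, 0, 0, 0.33]]])

```text
clock: 22.25
ee_pos: [0.5629, -0.2282, 0.0905]
tool_rot: [-0.001, 0.998, -0.061, 0.001]
wrist_force: [3.3, 7.4, -3.8]
finger_gap: 0.328
grasp_force: 3.5
```

```bash
python3 - <<'E'
from h import *
st()
p,M=shot('wrist'); save(p,'w8.png')
A=np.array([[.977,.215],[-.215,.977]])
for y in manip.silhouettes('clamp_wing',p)[:1]:
    c=cloud(p,M,y['pixels']); c=c[c[:,2]>.11]; d=(c[:,:2]-[.664,-.2445])@A
    b=cv2.minAreaRect(d.astype(np.float32)*1000);print(y['conf'],np.median(c[:,2]),b)
E
```

```text
t 22.25 pos [ 0.5629 -0.2282  0.0905] yaw -0.122 gap 0.328 F [ 3.3  7.4 -3.8] grip 3.5 jig [-0.1023 -0.0058] q6 1.18
0.75 0.13779937743339446 ((-71.34234619140625, 0.47563648223876953), (20.791519165039062, 58.04421615600586), 84.87850189208984)
```

View pics/w8.png

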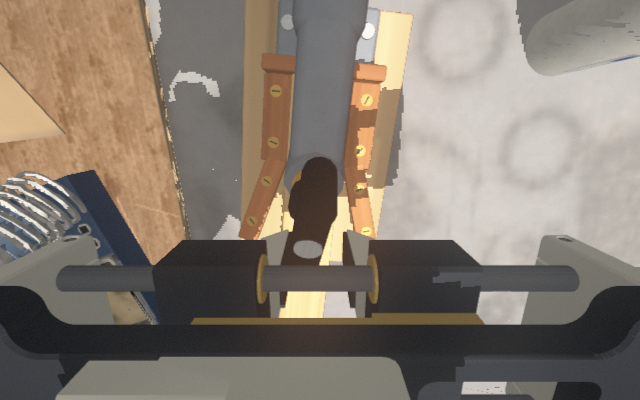

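jog_arm(plan=[[[-0.0005, -0.002, 0, 0.02, 0.33], [-0.0005, -0.002, 0, 0.02, 0.33], [-0.0005, -0.002, 0, 0.02, 0.33], [0, -0.001, 0, 0, 0.33], [0, 0, 0, 0, 0.33]]])

```text
clock: 22.77
ee_pos: [0.5613, -0.2335, 0.0898]
tool_rot: [-0.002, 0.999, -0.032, 0.0]
wrist_force: [5.5, 10.7, -5.4]
finger_gap: 0.331
grasp_force: 5.8
```

```bash
python3 - <<'E'
from h import *
st()
p,M=shot('wrist'); save(p,'w9.png')
A=np.array([[.977,.215],[-.215,.977]])
for y in manip.silhouettes('clamp_wing',p)[:1]:
    c=cloud(p,M,y['pixels']); c=c[c[:,2]>.11]; d=(c[:,:2]-[.664,-.2445])@A
    b=cv2.minAreaRect(d.astype(np.float32)*1000);print(y['conf'],np.median(c[:,2]),b)
E
```

```text
t 22.77 pos [ 0.5613 -0.2335  0.0898] yaw -0.064 gap 0.331 F [ 5.5 10.7 -5.4] grip 5.8 jig [-0.1027 -0.0114] q6 1.11
0.9 0.13670579746770622 ((-71.95547485351562, -2.422098159790039), (59.95440673828125, 21.402963638305664), 6.864982604980469)
```

jog_arm(plan=[[[-0.0003, -0.002, 0, 0.02, 0.33], [0, 0, 0, 0, 0.33], [0.001, 0.004, 0, 0, 0.4], [0, 0.002, 0, 0, 0.45], [0, 0, 0.02, 0, 0.45], [0, 0, 0.035, 0, 0.45], [-0.01, 0.005, 0.04, 0, 0.5], [-0.04, 0.01, 0.02, 0, 0.5], [-0.035, 0.005, 0, 0, 0.5], [0, 0, 0, 0, 0.5]]])

```text
clock: 23.7
ee_pos: [0.4744, -0.212, 0.2047]
tool_rot: [0.0, 1.0, -0.023, -0.001]
wrist_force: [0.7, -0.5, 0.0]
finger_gap: 0.5
grasp_force: 0.0
```

```bash
python3 - <<'E'
from h import *
st()
p,M=shot('wrist'); save(p,'w10.png')
A=np.array([[.977,.215],[-.215,.977]])
for y in manip.silhouettes('clamp_wing',p)[:1]:
    c=cloud(p,M,y['pixels']); c=c[c[:,2]>.1]; d=(c[:,:2]-[.664,-.2445])@A
    b=cv2.minAreaRect(d.astype(np.float32)*1000);print(y['conf'],np.median(c[:,2]),b)
for y in manip.silhouettes('blank_batten',p)[:1]:
    c=cloud(p,M,y['pixels']); c=c[abs(c[:,2]-.042)<.007]; d=(c[:,:2]-[.664,-.2445])@A
    b=cv2.minAreaRect(d.astype(np.float32)*1000);print(y['conf'],np.median(c[:,2]),b)
p,M=shot('top')
for t in('foam_slab','cut_batten','blank_batten'):
  for y in manip.silhouettes(t,p)[:1]:
    c=cloud(p,M,y['pixels']); z=np.median(c[:,2]);c=c[abs(c[:,2]-z)<.01]; b=cv2.minAreaRect(c[:,:2].astype(np.float32)*1000);print(t,y['conf'],z,b)
E
```

```text
t 23.7 pos [ 0.4744 -0.212   0.2047] yaw -0.045 gap 0.5 F [ 0.7 -0.5  0. ] grip 0.0 jig [-0.1922 -0.009 ] q6 1.05
0.85 0.13348919005402304 ((-78.1872329711914, -1.0494747161865234), (69.53233337402344, 23.170846939086914), 1.428798794746399)
0.94 0.04151739547574934 ((-103.73625946044922, 0.005878448486328125), (191.6728515625, 39.99867248535156), 0.23847028613090515)
foam_slab 0.8 0.04394011272038578 ((473.16815185546875, 358.313232421875), (259.9537353515625, 103.09475708007812), 18.701431274414062)
cut_batten 0.89 0.0654866169153483 ((474.5752868652344, 358.2579040527344), (198.74212646484375, 42.421573638916016), 19.82069206237793)
blank_batten 0.58 0.04084982546394156 ((599.7269287109375, -222.03396606445312), (26.77931785583496, 130.14984130859375), 77.92841339111328)
```

View pics/w10.png

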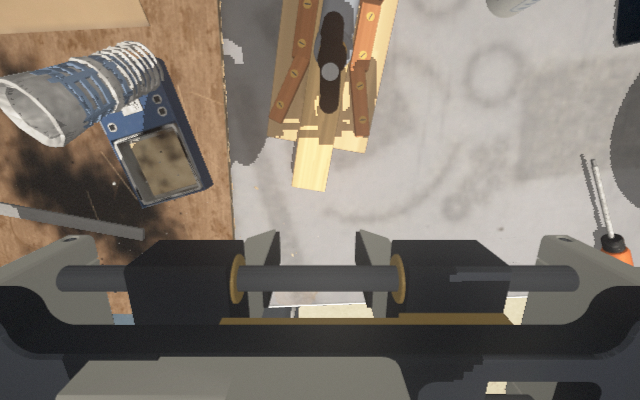

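```bash
python3 -c "
from bench import manip
print(manip.job_done())"
```

```text
the job is handed in; nothing more can be done
None
```

I handed the job in at about 24 s on the robot's clock, but the hand-in returned no verdict. By the last camera checks, the cut batten lies flat on the foam slab, and the uncut batten is against the stop with the handle turned about 0.15 rad past tight; I could not measure the foot's force itself.

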